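Tighten the red mould clamp until its torque handle slips

ROBOT

A 6-joint arm with a two-finger parallel gripper is mounted at the origin on a cart in front of the work surface, level with it; the furniture and walls round the work are solid. World frame = base frame: x ahead of the robot, y to its left, z up, the work surface at z = 0. Lengths are in m, angles in degrees, forces in N, time in s.
With the tool pointing down it reaches from about 0.325 to 0.85 m from the base axis. Payload 15.5 kg.
Tool frame: the origin (TCP) lies midway between the tips of the shut fingers; the grasp point (between the pads) lies 19 mm behind it; z points along the fingers, y is the line along which they close (so a half turn about z gives the same grasp; the last joint's range is limited). The gripper opens to 91 mm and grips with 3 to 60 N. Pads are 32 mm wide; open, the fingers measure 118 mm over their backs; the gripper's body (76 mm by 178 mm) begins 60 mm behind the grasp point.
Start: joints at [-5.472, 28.281, 77.091, -0, 74.628, -5.472], TCP at [0.625, 0, 0.214] pointing down, gripper open.
Joint ranges: [-166.48, 166.48], [-47.26, 123.95], [12.59, 153.08], [-70.14, 250.14], [6.76, 159.57], [-176.63, 176.63]. Speed limits (degrees/s): [108.29, 108.29, 147.25, 172.46, 172.46, 172.46].

INTERFACE

Orientations are given as a 3x3 rotation matrix whose columns are the frame's x, y, z axes.
In Python, from bench import ctrl gives the robot as it stands. The module is installed in compiled form; this text tells all that it offers. Calls block until the motion is done:
- ctrl.goto(position, orientation): joint-space move of the TCP to a pose.
- ctrl.move_l(position, vel=0.15, ori=None, contact_N=None): straight line of the TCP; ori=None keeps the orientation; vel is the mean speed in m/s. With contact_N (N) it stops when the force on the tool has changed by that much, and returns True; else False.
- ctrl.movej(angles): joint-space move.
- ctrl.command_gripper(opening): opening from 0.0 (shut) to 1.0 (fully open); the grip force is fixed at half the most; returns when the fingers have stopped.
- ctrl.sleep(seconds).
- ctrl.ik(position, orientation): joint angles nearest the present ones, or None.
- ctrl.read_camera(name): name is "scene" or "side" or "wrist"; returns the picture (400x640x3 uint8, blue, green, red); there is no depth.
- ctrl.camera_params(name): a dict with "fx", "fy", "cx", "cy" (pixels), "D" ([k1, k2, p1, p2, k3] as OpenCV has them; the pictures are not rectified), "pose" (4x4, takes a point from camera to world coordinates); the wrist camera has in their place "T_tool_cam" (4x4, takes a point from camera to tool coordinates, whose origin is the TCP and whose axes are the flange's). Camera axes: x right, y up, looking along -z (the intrinsics and any distortion apply to the point x, -y, -z); pixel columns grow to the right and rows downward; lengths in m; the calibration is good to about 2 mm. A picture is of the moment at which its call begins: read the wrist's pose just before it. camera_params takes no time and is no camera call.
A pose or a line that the arm cannot do raises ctrl.MotionError and nothing moves.
- ctrl.sign_off(): hands the job in; it is judged then, once.
Readings, each from a call of its own:
- ctrl.current_t(): time.
- ctrl.current_q(): joint angles.
- ctrl.current_dq(): joint speeds.
- ctrl.current_effort(): joint torques, N m.
- ctrl.current_tool_pos(): TCP position.
- ctrl.current_eef_rot(): TCP orientation.
- ctrl.current_contact_force(): force on the tool from outside, world axes, zero at the start.
- ctrl.current_wrist_torque(): the same for the moment, N m.
- ctrl.current_grip_width(): opening from 0.0 (shut) to 1.0 (fully open).
- ctrl.current_grasp_force(): force on a finger pad.
Only numpy, scipy, OpenCV 4.12 (cv2) and the standard library are available. Lean on these libraries where they do the work, as an engineer would, in place of code of your own. Each camera call takes 0.05 s, during which the arm holds its last target. There are 200 camera calls.

TASK

Two small bench clamps each hold a wooden cake mould. Tighten the loose one, with the red handle: turn the handle clockwise (seen from above) until its torque-limiting clutch slips, let it slip by about 15 degrees (never more than 35), then stop and let go of it. Do not turn the handle of the blue clamp, which is tight already.

Things in the scene. Friction and masses are not known exactly. Their poses are not given: they have to be found in the camera images.
- red_handle (a point): Grip point on the red paddle handle of the loose clamp: an upright bar 60 mm long (own x), 16 wide (own y), 40 high, flat sides to pinch; a white line marks its -x end. The point lies on the vertical turning axis, 163 mm above the table, 12 below the bar's top, 28 above the 44 mm round skirt at its foot. The handle keeps its height. The clamp is fixed; below the skirt it is at most 122 mm high.
- red_screw (a joint): Angle (rad) of the red clamp's screw, the dark steel collar (78 mm across, white dash) under the red skirt; grows clockwise seen from above. Starts at -1.0 to -0.4; 0 = seated on the mould, a hard stop, where the collar's white dash meets the black dash on the clamp's round top plate. Turning it takes 0.03 N m; it stays where left.
- red_clutch (a joint): Angle (rad) the red handle has slipped clockwise on its screw; 0 at the start, its white line over the collar's white dash. Handle and screw turn as one until the screw is seated; then the clutch slips at a steady 0.16 N m and each further turn adds to this angle, the white line running ahead of the dash. It stays where left; turning back loosens the screw instead.
- blue_handle_end (a point): Middle of the marked (white line) end face of the blue paddle handle on the other, otherwise identical clamp; 30 mm from its turning axis, along the handle's own -x, 163 mm above the table. This clamp is tight already: leave it alone.

How it is judged (in metres and radians):
On the way:
1. the red clamp's screw is turned down to its seat (value of joint red_screw above -0.06 rad), for 0.1 s.
At the end, for the whole second after the job is handed in: The red clamp's screw is on its seat (within 0.08 rad), its handle has slipped by 0.09 to 0.65 rad (5 to 37 degrees) and is at rest, and the end of the blue handle is within 8 mm of where it was (value of joint red_screw above -0.08 rad and value of joint red_clutch between 0.09 and 0.65 rad and velocity of joint red_clutch below 0.05 rad/s and distance of blue_handle_end from where it was at the start of the episode below 0.008 m); the robot touches nothing.
It fails at once if the red handle is turned on after slipping (more than 0.65 rad, 37 degrees, of slip) (value of joint red_clutch above 0.65 rad).
It fails at once if the blue handle is turned (its end moves by more than 8 mm) (distance of blue_handle_end from where it was at the start of the episode above 0.008 m).
It also fails if it takes over 35 s, if anything falls off the work surface, if the arm or the gripper's body presses on something with over 40 N, if the wrist force passes 120 N, or if a joint passes its speed limit or range.

## Working session

There is one attempt and no reset: what is moved stays moved. The work goes in short steps, each a Python script; the robot and the scene stay as the last script left them, time stands still between calls to the robot, and variables do not carry over. Pictures are saved under pics/ and viewed, at most 10 in all, crops included, and the job is handed in when it is done.

```bash
mkdir -p pics; python3 - <<'E'
from bench import ctrl
import cv2,numpy as np
for n in("scene","side","wrist"):
    im=ctrl.read_camera(n); cv2.imwrite(f"pics/{n}0.png",im)
a=cv2.imread("pics/scene0.png");b=cv2.imread("pics/wrist0.png")
cv2.imwrite("pics/c0.png",cv2.resize(np.vstack([a,b]),(480*1,600)))
for n in("scene","side","wrist"):
    p=ctrl.camera_params(n); print(n,{k:np.round(v,3).tolist() for k,v in p.items()})
print(ctrl.current_t())
E
```

```text
scene {'fx': 367.455, 'fy': 367.455, 'cx': 316.449, 'cy': 205.064, 'D': [-0.083, 0.0, 0.0, 0.0, 0.0], 'pose': [[0.846, 0.331, -0.418, 0.129], [-0.533, 0.498, -0.684, -0.687], [-0.018, 0.802, 0.597, 0.681], [0.0, 0.0, 0.0, 1.0]]}
side {'fx': 409.65, 'fy': 409.65, 'cx': 314.534, 'cy': 193.301, 'D': [-0.09, 0.0, 0.0, 0.0, 0.0], 'pose': [[0.957, 0.138, -0.254, 0.258], [-0.289, 0.476, -0.831, -0.778], [0.006, 0.868, 0.496, 0.614], [0.0, 0.0, 0.0, 1.0]]}
wrist {'fx': 297.498, 'fy': 297.498, 'cx': 321.602, 'cy': 194.329, 'D': [-0.022, 0.0, 0.0, 0.0, 0.0], 'T_tool_cam': [[0.0, 0.958, 0.285, 0.081], [1.0, -0.0, -0.0, 0.0], [-0.0, 0.285, -0.958, -0.171], [0.0, 0.0, 0.0, 1.0]]}
0.15
```

View pics/c0.png

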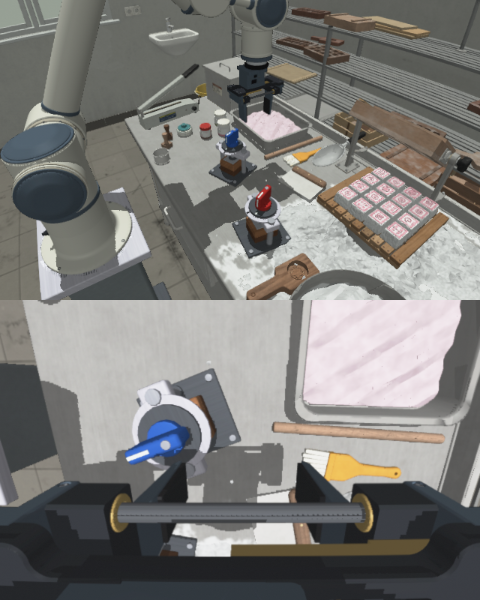

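The scene view shows the blue clamp near (310,195) full-res pixels and the red clamp near (350,270). Next I'll enlarge both and compute the red position.

```bash
cat > h.py <<'E'
import cv2,numpy as np
from bench import ctrl
def ray(p,uv,pose):
    K=np.array([[p["fx"],0,p["cx"]],[0,p["fy"],p["cy"]],[0,0,1]])
    x,y=cv2.undistortPoints(np.array([[uv]],float),K,np.array(p["D"]))[0,0]
    return pose[:3,3],pose[:3,:3]@np.array([x,-y,-1])
def onplane(p,uv,z,pose=None):
    o,d=ray(p,uv,np.array(p["pose"]) if pose is None else pose); return o+d*(z-o[2])/d[2]
def wristpose():
    T=np.eye(4);T[:3,:3]=ctrl.current_eef_rot();T[:3,3]=ctrl.current_tool_pos()
    return T@np.array(ctrl.camera_params("wrist")["T_tool_cam"])
def red(im):
    h=cv2.cvtColor(im,cv2.COLOR_BGR2HSV)
    m=(((h[...,0]<8)|(h[...,0]>172))&(h[...,1]>170)&(h[...,2]>60)).astype(np.uint8)
    n,l,s,c=cv2.connectedComponentsWithStats(m)
    i=1+np.argmax(s[1:,4]); return l==i,s[i],c[i]
E
python3 - <<'E'
from h import *
cr=[]
for n in("scene","side"):
    im=cv2.imread(f"pics/{n}0.png"); m,s,c=red(im); p=ctrl.camera_params(n)
    print(n,s,c,onplane(p,c,.155))
    x,y=int(c[0]),int(c[1]); cr.append(cv2.resize(im[y-50:y+60,x-50:x+50],(400,440),interpolation=cv2.INTER_CUBIC))
cv2.imwrite("pics/c1.png",np.hstack(cr))
E
```

```text
scene [341 247  21  34 399] [352.71679198 266.34837093] [ 0.44947944 -0.29379135  0.155     ]
side [326 257  30  40 753] [341.57104914 278.80743692] [ 0.45315869 -0.29596284  0.155     ]
```

View pics/c1.png

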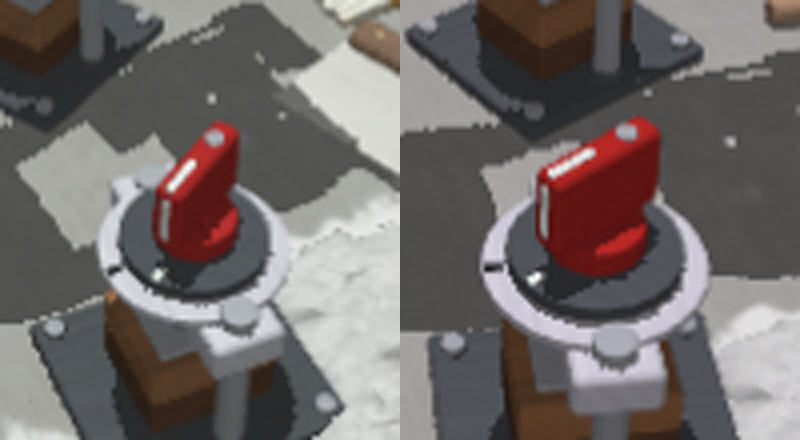

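The bar's white end faces the camera's left. The collar dash is at (157,273) in the left crop, and the black dash at (113,270) is about 30-40° clockwise of it. Next is a close look with the wrist camera.

```bash
python3 - <<'E'
from h import *
R=ctrl.current_eef_rot(); print(np.round(R,2))
ctrl.goto(np.array([.452,-.295,.27])-0.065*R[:,0],R)
P=wristpose(); im=ctrl.read_camera("wrist"); np.save("P1.npy",P); cv2.imwrite("pics/w1.png",im)
p=ctrl.camera_params("wrist"); m,s,c=red(im); print(s,c,onplane(p,c,.165,P),ctrl.current_t(),ctrl.current_q())
x,y=int(c[0]),int(c[1]); x0,y0=max(x-90,0),max(y-75,0); print(x0,y0)
cv2.imwrite("pics/w1c.png",cv2.resize(im[y0:y0+150,x0:x0+180],None,fx=4,fy=4,interpolation=cv2.INTER_CUBIC))
E
```

```text
[[ 0.  1. -0.]
 [ 1. -0.  0.]
 [ 0. -0. -1.]]
[ 291   88   65   44 1375] [323.99054545 110.07418182] [ 0.45498335 -0.28163516  0.165     ] 1.6917 [-4.43355734e+01  2.16464661e+01  7.93162883e+01 -2.09760656e-02
  7.90966217e+01 -4.44004382e+01]
233 35
```

View pics/w1c.png

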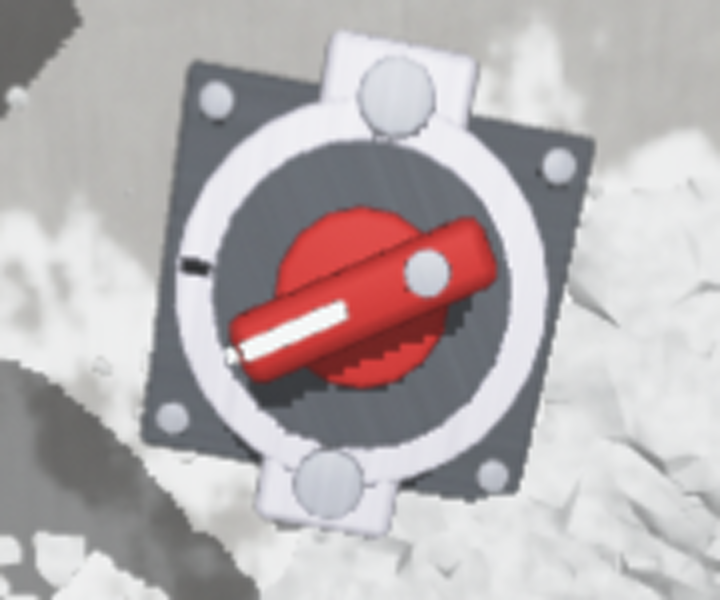

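The view is north-up (right = +x, up = +y). In the crop, the bar runs from its white end (240,356) to (490,246). The black dash is at (196,266) and the ring's inner disc is centred near (362,292). I'll convert these to world points.

```bash
python3 - <<'E'
from h import *
P=np.load("P1.npy");p=ctrl.camera_params("wrist")
f=lambda u,v,z:onplane(p,(233+u/4,35+v/4),z,P)
a,b,w,s=f(240,356,.175),f(490,246,.175),f(295,332,.175),f(428,272,.175)
print("bar",(a+b)/2,np.linalg.norm(b-a),[np.degrees(np.arctan2(*(y-x)[1::-1])) for x,y in((a,b),(w,s))])
l,r=f(213,292,.122),f(511,292,.122);print("ring",(l+r)/2,np.linalg.norm(r-l))
c=(a+b)/2
k=f(196,266,.12)-c;print("black",np.degrees(np.arctan2(k[1],k[0])), np.linalg.norm(k[:2]))
# skirt (44 mm) circle, z .135
l,r,t=f(276,292,.135),f(447,310,.135),f(362,207,.135);print("skirt",l,r,t)
# two fixed cameras: top centre by triangulation check
for n,uv in(("scene",None),("side",None)):
    pp=ctrl.camera_params(n);m,ss,cc=red(cv2.imread(f"pics/{n}0.png"));o,d=ray(pp,cc,np.array(pp["pose"]));print(n,o+d*(.152-o[2])/d[2])
E
```

```text
bar [ 0.45480976 -0.28177829  0.175     ] 0.05845521111494549 [np.float64(23.123467392728887), np.float64(23.63949000578133)]
ring [ 0.45477384 -0.28006553  0.122     ] 0.07682241903776658
black 169.28121321834735 0.04362703882301274
skirt [ 0.43344202 -0.28004159  0.135     ] [ 0.47581458 -0.28428793  0.135     ] [ 0.45464325 -0.26012877  0.135     ]
scene [ 0.4513063  -0.29154943  0.152     ]
side [ 0.45443482 -0.29281086  0.152     ]
```

```bash
python3 - <<'E'
from h import *
a=np.radians(23.4-90); R=np.array([[-np.sin(a),np.cos(a),0],[np.cos(a),np.sin(a),0],[0,0,-1]])
c=np.array([.4548,-.2818,.22])
ctrl.goto(c,R); print(ctrl.current_q())
c[2]=.146; print("contact",ctrl.move_l(c,vel=.06,contact_N=8),ctrl.current_tool_pos())
t0=np.array(ctrl.current_wrist_torque()); print(t0)
ctrl.command_gripper(0.0)
print("w",ctrl.current_grip_width()*91,ctrl.current_grasp_force(),ctrl.current_contact_force(),ctrl.current_wrist_torque(),ctrl.current_t())
q0=np.array(ctrl.current_q());np.save("q0.npy",q0)
for d in (5,10,15,20,24):
    q=q0.copy();q[5]+=d;ctrl.movej(q);ctrl.sleep(.05)
    print(d,np.round(ctrl.current_wrist_torque(),3),np.round(ctrl.current_contact_force(),1),ctrl.current_t())
    if np.linalg.norm(ctrl.current_contact_force())>40: break
im=ctrl.read_camera("wrist");cv2.imwrite("pics/w2.png",im)
im2=ctrl.read_camera("side");x,y=341,278
cv2.imwrite("pics/w2c.png",np.hstack([cv2.resize(im,(480,300)),cv2.resize(im2[y-60:y+60,x-60:x+60],(300,300),interpolation=cv2.INTER_CUBIC)]))
E
```

```text
[-3.81593729e+01  2.06889924e+01  8.92886731e+01  1.03451731e-04
  7.00056298e+01  2.83390564e+01]
contact False [ 0.45498972 -0.28191202  0.1463269 ]
[-0.01511339  0.03967348 -0.01494488]
w 15.718867004737772 29.997723698616028 [-1.8359201   4.11230668  4.49300019] [ 0.77818296  0.42574227 -0.00660255] 5.4167
5 [ 0.225  0.204 -0.083] [-1.   1.3  1.7] 5.7167
10 [0.065 0.227 0.005] [-0.1  1.5  2.5] 6.0167
15 [-0.044  0.19  -0.045] [-0.8 -0.1  1.6] 6.3167
20 [-0.292  0.244 -0.025] [-0.7 -0.8  2.5] 6.6167
24 [-0.57   0.313  0.011] [-1.6 -2.   0.8] 6.9167
```

View pics/w2c.png

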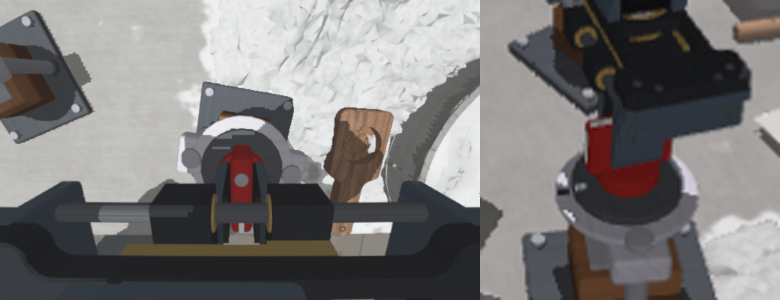

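The bar is held (15.7 mm between the pads). In the side view, the collar dash is now close to the black dash. I'll continue in small steps and watch the torque.

```bash
python3 - <<'E'
from h import *
q0=np.load("q0.npy")
for d in (26,28,30,32,34,36,38,40):
    q=q0.copy();q[5]+=d;ctrl.movej(q)
    t=[]
    for _ in range(8): t.append(ctrl.current_wrist_torque()[2]);ctrl.sleep(.02)
    print(d,np.round(np.mean(t),3),np.round(ctrl.current_q()[5]-q0[5],2),np.round(ctrl.current_contact_force(),1),ctrl.current_t())
im2=ctrl.read_camera("side");x,y=341,288
cv2.imwrite("pics/s3.png",cv2.resize(im2[y-50:y+50,x-50:x+50],(500,500),interpolation=cv2.INTER_CUBIC))
E
```

```text
26 -0.014 25.93 [-0.8 -4.5  1.2] 7.4
28 -0.024 27.94 [-1.3 -4.4  0.2] 7.7833
30 -0.011 29.93 [-1.4 -5.   1. ] 8.1667
32 -0.037 31.94 [-1.4 -4.6  1.1] 8.55
34 -0.025 33.93 [-1.3 -4.8  0.8] 8.9333
36 -0.048 35.93 [-2.5 -6.2  0.7] 9.3167
38 -0.013 37.94 [-1.1 -5.4  2. ] 9.7
40 -0.014 39.93 [-0.5 -5.7  0.3] 10.0833
```

View pics/s3.png

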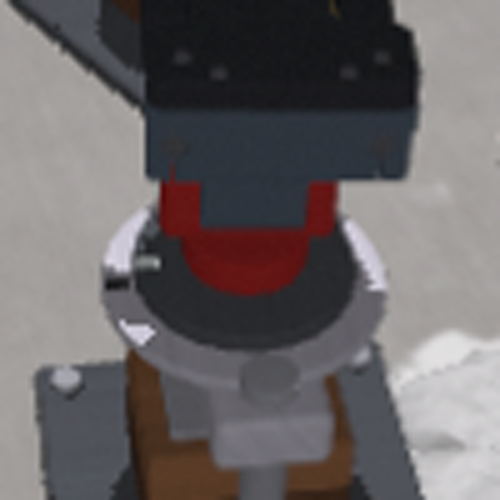

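The collar's white dash is at (148,262) and the black dash at (117,283) in this crop. I'll convert both to angles about the axis, for this view and the earlier one.

```bash
python3 - <<'E'
from h import *
P=np.load("P1.npy");w=ctrl.camera_params("wrist");s=ctrl.camera_params("side");C=np.array([.4548,-.2818])
def pr(n,x):
    k=x[:2]-C;print(n,np.round(np.degrees(np.arctan2(k[1],k[0]))%360,1),np.round(np.linalg.norm(k),4))
for zb in(.105,.112,.118):
    pr(f"black wrist {zb}",onplane(w,(233+196/4,35+266/4),zb,P)); pr(f"black side {zb}",onplane(s,(291+117/5,238+283/5),zb))
for zw in(.117,.122):
    pr(f"white side now {zw}",onplane(s,(291+148/5,238+262/5),zw))
    pr(f"white side start {zw}",onplane(s,(291.5+(534-400)/4,228.8+279/4),zw))
# check centre in side view: collar left/right extremes now
for u in((135,275),(360,275)): print(onplane(s,(291+u[0]/5,238+u[1]/5),.12))
E
```

```text
black wrist 0.105 169.4 0.0455
black side 0.105 162.0 0.0423
black wrist 0.112 169.4 0.0446
black side 0.112 171.8 0.0428
black wrist 0.118 169.3 0.0439
black side 0.118 179.9 0.0442
white side now 0.117 165.5 0.0316
white side start 0.117 204.0 0.0322
white side now 0.122 174.9 0.0324
white side start 0.122 210.0 0.0359
[ 0.41698829 -0.28175     0.12      ]
[ 0.4908925  -0.30383165  0.12      ]
```

The screw looks about seated: the dash angle matches black within the noise. I'll turn to 50° in total, then check that the collar dash has not moved.

```bash
python3 - <<'E'
from h import *
q0=np.load("q0.npy")
for d in (45,50):
    q=q0.copy();q[5]+=d;ctrl.movej(q);print(d,np.round(ctrl.current_wrist_torque(),3),np.round(ctrl.current_contact_force(),1))
im=ctrl.read_camera("side");x,y=341,288
cv2.imwrite("pics/s4.png",cv2.resize(im[y-50:y+50,x-50:x+50],(500,500),interpolation=cv2.INTER_CUBIC))
ctrl.command_gripper(1.0)
p=np.array(ctrl.current_tool_pos());p[2]=.27;ctrl.move_l(p,vel=.1)
R=np.array([[0,1,0],[1,0,0],[0,0,-1.]])
ctrl.goto(np.array([.455,-.282,.27])-0.065*R[:,0],R)
P=wristpose();np.save("P2.npy",P);im=ctrl.read_camera("wrist");cv2.imwrite("pics/w5.png",im)
print(ctrl.current_t(),ctrl.current_contact_force(),red(im)[2])
m,s,c=red(im);x0,y0=233,35
cv2.imwrite("pics/w5c.png",cv2.resize(im[y0:y0+150,x0:x0+180],None,fx=4,fy=4,interpolation=cv2.INTER_CUBIC))
E
```

```text
45 [-1.367  0.482 -0.01 ] [-2.2 -7.   1.3]
50 [-1.414  0.585 -0.052] [-3.2 -7.   1. ]
15.2417 [-0.15303297  0.12041723  0.65478212] [321.60819554 122.85406183]
```

View pics/w5c.png

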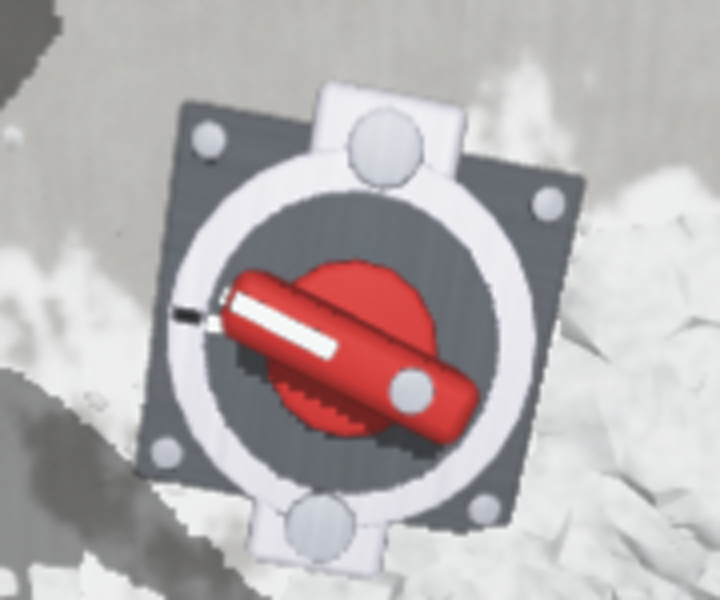

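The collar's white dash (212,322) lines up with the black dash (186,315), so the screw is seated. The bar's white line runs about 16° ahead of it. The gripper is clear, so I'm handing in.

```bash
python3 -c "
from bench import ctrl
print(ctrl.sign_off())"
```

```text
the job is handed in; nothing more can be done
None
```

The red clamp is tightened: its screw is on the seat, its clutch slipped about 16° by the final camera view, and the handle is released; the blue clamp was left alone and the job is handed in (no verdict was returned).

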